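Pin the swivel bottle holder and take off the push-and-turn safety cap

TASK

The solvent bottle on the repair bench is clamped in a swivel holder: take the loose steel lock pin from its stand and drop it fully home through the holder's ear and the base below, so that the bottle cannot spin. Then press the bottle's safety cap down, keep it pressed while turning it about a quarter turn anticlockwise (seen from above), and lift it off. Finish while still holding the cap upright in the gripper, about 8 cm above the bottle's mouth and right over it, with the pin still home; leave the other things on the bench where they are.

Things in the scene. Friction and masses are not known exactly. Their poses are not given: they have to be found in the camera images.
- base: Fixed dark steel base of the bottle holder: a disc 110 mm across and 20 mm thick, with a 46 mm wide arm that reaches 133 mm from the disc centre along the base's own -y. Origin at the centre of the disc on the bench surface, which is also the foot of the swivel and bottle axis; z up.
- base_hole (a point): Centre of the mouth of the 10.5 mm through hole in the base's arm, 110 mm along the base's -y from its origin, on the arm's top face (20 mm above the bench).
- ear_hole (a point): Centre of the mouth of the 10.5 mm through hole in the swivel plate's ear, on the ear's top face, 31 mm above the bench. The aluminium swivel plate is 10 mm thick, the same outline as the base and lies 1 mm above it; its ear is 46 mm square. At the start its hole is straight over base_hole. Axes along those of the swivel plate, z up.
- swivel (a joint): Angle of the swivel plate with the bottle about the vertical axis: 0 = holes in line (the start), positive anticlockwise from above, range +-0.7 rad. It turns easily (0.02 N m) until the pin is in.
- bottle (a point): White plastic solvent bottle rigidly clamped on the swivel plate. Origin at the centre of its underside, 31 mm above the bench, z up along its axis. Body 68 mm across and 54 mm high inside a steel cup 78 mm across and 28 mm high; shoulder narrows to 32 mm across at 70 mm; slim neck above. The neck has two bayonet ledges (37 mm across) on its x axis.
- mouth (a point): Centre of the open top of the bottle's neck, 107.5 mm above the bottle's underside (138.5 mm above the bench). Hidden inside the cap at the start.
- plunger (a joint): Sprung sealing plug (14 mm across) in the neck, which pushes the cap up: 0 = cap locked and at rest (push 3 N), positive is downwards; 1 N per mm more, hard stop at 0.0075 m (10.5 N); -0.003 m when the cap is off.
- cap: Grey push-and-turn safety cap, twelve-sided, small ribs on the corners, 48 mm across flats, 30 mm high, 35 g. Origin at the centre of its lower rim, z up; flats face its x axis and every 30 degrees from it. At the start it is locked, x along the bottle's x, rim 121 mm and top 151 mm above the bench. 2 mm of sideways play; pressed, its rim stays 10 mm above the bottle's shoulder.
- cap_top (a point): Centre of the cap's top face. To open the cap: press it down fully (it bottoms at 7.5 mm; under 5.5 mm it stays locked) against the spring, keep it down while turning it 60 to 120 degrees anticlockwise seen from above (80 to 90 is right), then lift. Unpressed it is meant to turn only a few degrees (do not force it); it does not turn clockwise.
- pin: Loose steel lock pin, 45 g, upright in its stand. Origin at the tip of its shank, z up along the pin towards the head. Shank 8 mm thick and 27 mm long with a tapered end; collar 20 mm across from 27 to 31 mm; round grip 14 mm across from 31 to 61 mm. Home when the collar rests on the ear (tip 27 mm below the ear's top face).
- pin_head (a point): Centre of the top face of the pin's grip, 61 mm above its tip.
- pinstand: Fixed aluminium block 50 x 50 x 32 mm with a 12 mm hole in the middle of its top, in which the pin stands at the start, its collar resting on the top face. Origin at the centre of its underside.
- dispenser: Bystander: clear plain round bottle 54 mm across, 100 mm high, with a white cap. Stands loose on the bench beside the holder. Origin at the centre of its underside.
- phone: Bystander: black phone 72 x 148 x 8 mm lying flat. Origin at the centre of its underside, long side along its y.
- spool: Bystander: solder spool standing on its flange, 54 mm across, 36 mm high. Origin at the centre of its underside.
- screwdriver: Bystander: screwdriver 170 mm long, lying along its x axis.
- brush: Bystander: cleaning brush 150 mm long, lying along its x axis.
- cutters: Bystander: red-handled flush cutters about 105 mm long, lying flat along their x axis.
Mind the look-alikes: they are no part of the job. Leave any blue look-alike of the cap alone.

How it is judged (in metres and radians):
On the way, in this order (a step that is already met when the one before it is completed fails the run):
1. the pin is home through ear and base (z of pin in the frame of ear_hole below -0.0235 m and horizontal distance between pin and base_hole below 0.005 m and angle between pin's own z axis and vertical below 0.15 rad), for 0.3 s.
2. the cap is pressed down on its spring, with the pin home (all of step 1 and value of joint plunger above 0.004 m), for 0.05 s.
3. the pressed cap is turned out of its lock while still on the bottle (all of step 1 and angle between the x axis of cap and the x axis of bottle, either way round above 0.7 rad and z of cap in the frame of bottle below 0.096 m), for 0.05 s.
At the end, for the whole second after the job is handed in: Cap held still in the fingers (over 2 N, under 30 mm/s), upright within 20 deg, its rim 40 to 160 mm above the mouth, within 40 mm sideways, touching no part of bottle or holder; pin home: collar within 3.5 mm of the ear, 5 mm of the base hole's centre, upright within 8 deg (all of step 1 and z of cap in the frame of mouth between 0.04 and 0.16 m and horizontal distance between cap and mouth below 0.04 m and angle between cap's own z axis and vertical below 0.35 rad and contact force between the fingers and cap above 2 N and contact force between cap and base below 0.05 N and linear speed of cap below 0.03 m/s); the arm keeps its last pose, push and grip.
It fails at once if another thing on the bench is shifted by more than 40 mm (distance of any of dispenser, phone, spool, screwdriver, brush, cutters from where it was at the start of the episode above 0.04 m).
It also fails if it takes over 67 s, if anything falls off the work surface, if the arm or the gripper's body presses on something with over 40 N, if the wrist force passes 120 N, or if a joint passes its speed limit or range.

ROBOT

A 6-joint arm with a two-finger parallel gripper is mounted at the origin on the work surface. World frame = base frame: x ahead of the robot, y to its left, z up, the work surface at z = 0. Lengths are in m, angles in degrees, forces in N, time in s.
With the tool pointing down it reaches from about 0.375 to 0.975 m from the base axis. Payload 3.8 kg.
Tool frame: the origin (TCP) lies at the centre of the arm's flange, where the gripper is bolted on; the fingertips stand 173 mm ahead of it and the grasp point (between the pads) lies bot.hold_point_z ahead of it (bot.hold_point_z is the distance from the TCP to the grasp point, in m); x points along the fingers, y is the direction in which the jaws open and shut, and the axes are right-handed (so a half turn about x gives the same grasp; the last joint's range is limited). The gripper opens to 85 mm and grips with 20 to 120 N. Pads are 22 mm wide; open, the fingers measure 114 mm over their backs; the gripper's body (76 mm by 85 mm) begins 54 mm behind the grasp point. The pads swing forward as they close: fully open they stand 13 mm farther back than shut.
Start: joints at [-71.557, 15.12, 91.902, -0, 72.978, -2.114], TCP at [0.237, -0.632, 0.405] pointing down, gripper open.
Joint ranges: [-150.88, 150.88], [-54.13, 125.18], [17.81, 147.31], [-75.09, 255.09], [0, 152.58], [-146.25, 146.25]. Speed limits (degrees/s): [147.25, 147.25, 180, 180, 180, 180].

INTERFACE

Orientations are given as [roll, pitch, yaw] about the fixed x, y, z axes, in that order (R = Rz(yaw) Ry(pitch) Rx(roll)).
In Python, from rig import bot gives the robot as it stands.
- The arm moves only by the tool carry_out, never from a script. Its argument "increments" is a list that holds one entry, the list of rows, each a list of 7 numbers: the opening, from -1 (shut) to 1 (fully open), so that 0 is half open, then the shift along the tool's x, y, z in units of 50 mm (1.0 is 50 mm), then the turn, a rotation vector about the tool's x, y, z in units of 6 degrees (1.0 is 6 degrees). In form: [[[jaw, x, y, z, ax, ay, az], ...]]. A call has 1 to 10 rows; each row shifts and turns the commanded pose from where the row before left it, along the tool's axes as they then stand; what a row does not reach is not made up. A row lasts 1/8 s, in which the tool goes at most 62.5 mm and 10.7 degrees, less where a joint would pass 70% of its speed; a pose out of reach is approached as far as the arm can. A call is refused whole if a number of a shift passes 1 or a number of a turn 1, either way. A call with a gripper value outside its range is refused whole. The fingers move at their own pace and stop on an object; "squeeze" is the grip in N (left out, the last holds). Time passes only in rows, so rows that do not move let the fingers close. It gives the time, the measured TCP pose, the force and the opening at its end, in the units of the state.
- bot.read_state(): the state, without advancing time (a new reading comes with each control period).
- bot.grab_frame(name): name is "scene" or "top" or "wrist"; returns a dict with "color" (480x640x3 uint8, red, green, blue), "depth" (480x640 float32, m along the optical axis (not along the pixel's ray), 0 where there is no reading), "fx", "fy", "cx", "cy" (pixels), "distortion" ([k1, k2, p1, p2, k3] as OpenCV has them; the pictures are not rectified), "T" (4x4, takes a point from camera to world coordinates); the wrist camera has in their place "hand_eye" (4x4, takes a point from camera to tool coordinates, whose origin is the TCP and whose axes are the tool frame's). Camera axes: x right, y up, looking along -z (the intrinsics and any distortion apply to the point x, -y, -z); pixel columns grow to the right and rows downward; lengths in m; the calibration is good to about 2 mm. A picture is of the moment at which its call begins: read the wrist's pose just before it.
- bot.job_done(): hands the job in, once; it reports no verdict.
The state is a dict: "time_s": time; "qpos": joint angles; "dq": joint speeds; "tau": joint torques, N m; "eef_pos": TCP position; "ee_rot": TCP orientation; "wrist_force": force on the tool from outside, world axes, zero at the start; "ft_torque": the same for the moment, N m; "finger_gap": finger opening in m.
Only numpy, scipy, OpenCV 4.12 (cv2) and the standard library are available. Lean on these libraries where they do the work, as an engineer would, in place of code of your own. Each camera call takes 0.05 s, during which the arm holds its last target. There are 200 camera calls.

## Working session

There is one attempt and no reset: what is moved stays moved. The work goes in short steps, Python scripts to look and compute and a tool call to move; the robot and the scene stay as the last step left them, time stands still between calls to the robot, and variables do not carry over. Pictures are saved under pics/ and viewed, about 8 in all and at most 12, crops included, and the job is handed in when it is done.

Besides the shell and the picture viewer there is one more tool, called after "Emit:" in YAML: its name, and indented under it one key for each argument. carry_out: Moves the arm, as the interface text tells. Its arguments: {"type":"object","properties":{"increments":{"type":"array","items":{"type":"array","items":{"type":"array","items":{"type":"number"}}}},"squeeze":{"type":"number"}},"required":["increments"]}

```bash
mkdir -p pics; ls; cat > h.py <<'E'
import numpy as np, cv2, pickle
from scipy.spatial.transform import Rotation as R
def Tt(s):
    T=np.eye(4); T[:3,:3]=R.from_euler('xyz',s['ee_rot'],degrees=True).as_matrix(); T[:3,3]=s['eef_pos']; return T
def grab(bot,name):
    s=bot.read_state(); f=dict(bot.grab_frame(name))
    if name=='wrist': f['T']=Tt(s)@np.array(f['hand_eye'])
    f['T']=np.array(f['T']); return f
def ray(f,uv):
    K=np.array([[f['fx'],0,f['cx']],[0,f['fy'],f['cy']],[0,0,1.]])
    p=cv2.undistortPoints(np.array(uv,float).reshape(-1,1,2),K,np.array(f['distortion'],float)).reshape(-1,2)
    d=np.c_[p[:,0],-p[:,1],-np.ones(len(p))]@f['T'][:3,:3].T
    return f['T'][:3,3],d
def plane(f,uv,z):
    o,d=ray(f,uv); return o+d*((z-o[2])/d[:,2])[:,None]
def proj(f,P):
    c=(np.atleast_2d(P)-f['T'][:3,3])@f['T'][:3,:3]
    K=np.array([[f['fx'],0,f['cx']],[0,f['fy'],f['cy']],[0,0,1.]])
    return cv2.projectPoints(c*[1,-1,-1],np.zeros(3),np.zeros(3),K,np.array(f['distortion'],float))[0].reshape(-1,2)
def tri(*fu):
    A=np.zeros((3,3));b=np.zeros(3)
    for f,uv in fu:
        o,d=ray(f,[uv]); d=d[0]/np.linalg.norm(d[0]); M=np.eye(3)-np.outer(d,d); A+=M;b+=M@o
    return np.linalg.solve(A,b)
def pts(f):
    "world point per pixel from depth"
    v,u=np.mgrid[0:480,0:640]; o,d=ray(f,np.c_[u.ravel(),v.ravel()])
    return (o+d*f['depth'].reshape(-1,1)).reshape(480,640,3)
def save(f,n): cv2.imwrite('pics/'+n,f['color'][:,:,::-1])
E
python3 - <<'E'
from h import *; from rig import bot
s=bot.read_state(); print(s, bot.hold_point_z)
for n in('scene','top'):
    f=grab(bot,n); save(f,n+'0.png'); pickle.dump(f,open(n+'.pkl','wb')); print(n,f['T'].round(3).tolist(),f['fx'])
a=cv2.imread('pics/scene0.png');b=cv2.imread('pics/top0.png')
E
```

```text
pics
{'time_s': 0.0, 'qpos': array([-7.15575706e+01,  1.51703361e+01,  9.19826457e+01, -8.53526385e-04,
        7.29790438e+01, -2.11348504e+00]), 'dq': array([-0.02114446, -0.00684345,  0.00697235, -0.05206888, -0.00978989,
        0.10522327]), 'tau': array([ 1.94292275e-03, -5.15111518e+01, -3.67313755e+01,  2.41291309e-04,
        1.28470862e-02, -1.79874411e-05]), 'eef_pos': array([ 0.23689877, -0.6316851 ,  0.40333463]), 'ee_rot': array([-91.75955594,  89.86797185, 108.79660925]), 'wrist_force': array([ 0.38637887, -0.48412982,  0.43156614]), 'ft_torque': array([ 0.00143935, -0.03881126,  0.01471025]), 'finger_gap': 0.08529475067673938} 0.1547
scene [[-0.838, -0.463, 0.288, 0.931], [0.545, -0.724, 0.422, 0.476], [0.013, 0.511, 0.86, 1.209], [0.0, 0.0, 0.0, 1.0]] 598.1509035010503
top [[0.025, 0.995, -0.095, 0.435], [-0.999, 0.027, 0.021, -0.052], [0.024, 0.094, 0.995, 1.245], [0.0, 0.0, 0.0, 1.0]] 507.12504105417474
```

View pics/scene0.png

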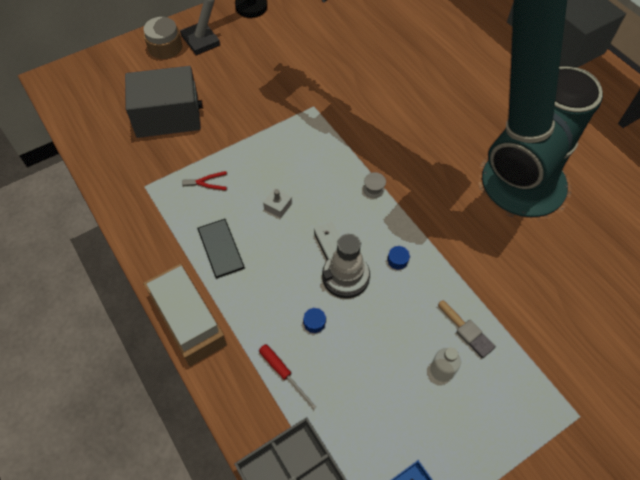

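View pics/top0.png

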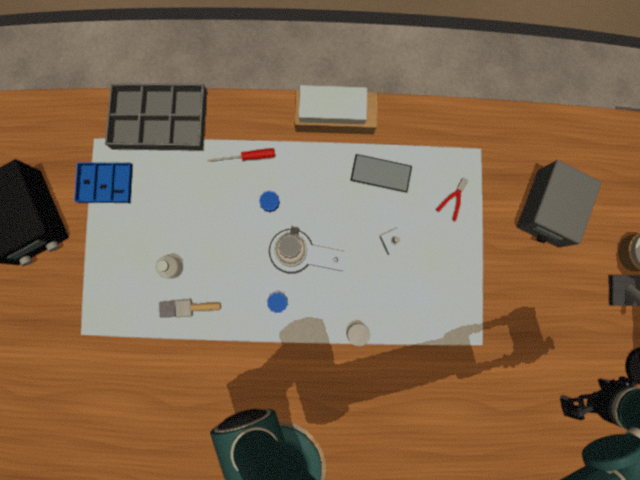

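The scene view shows the pin in its stand at about (278,198) and the holder with the grey cap at (347,245); its ear runs up-left to a hole near (325,232). In the top view the pin is at (396,240), the cap at (291,246) and the ear hole at (336,259). The two blue discs in the top view, at (269,201) and (277,302), are the look-alikes. The grey cap on the bottle is the one to open. Next is an enlarged crop to confirm.

```bash
python3 - <<'E'
import cv2,numpy as np
a=cv2.imread('pics/scene0.png')[180:300,260:400];b=cv2.imread('pics/top0.png')[215:285,260:420]
A=cv2.resize(a,None,fx=5,fy=5,interpolation=cv2.INTER_CUBIC)[:, :]
A=cv2.resize(a,(350,300),interpolation=cv2.INTER_CUBIC);B=cv2.resize(b,(800,350),interpolation=cv2.INTER_CUBIC)
o=np.zeros((600,800,3),np.uint8);o[:350]=B
A=cv2.resize(a,(291,250),interpolation=cv2.INTER_CUBIC);o[350:,:291]=A
o=np.clip(o*1.5,0,255).astype(np.uint8);cv2.imwrite('pics/crop1.png',o)
E
```

```text
(no output)
```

View pics/crop1.png

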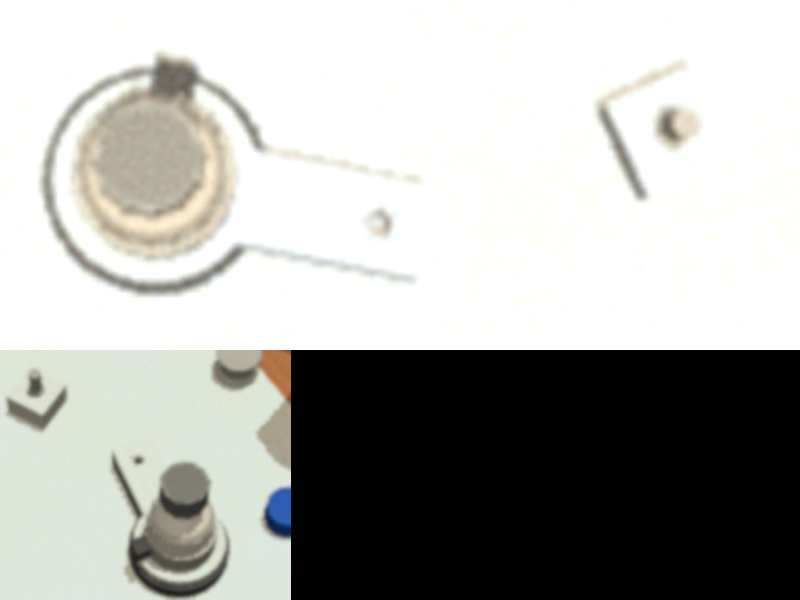

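The crop confirms it. The grey cap is on the clamped bottle at top px (290,247), the ear hole is at (335.6,259.4) and the pin head at (396.5,239.4). In the scene view they are at (349.4,244), (326.3,232.9) and (277,192).

```bash
python3 - <<'E'
from h import *
t=pickle.load(open('top.pkl','rb'));s=pickle.load(open('scene.pkl','rb'))
for n,a,b in(('cap',(290,246.5),(349.4,241)),('ear',(335.6,259.4),(326.3,232.9)),('pin',(396.5,239.4),(277,191.5))):
    print(n,tri((t,a),(s,b)).round(4), 'top@plane',plane(t,[a],{'cap':.151,'ear':.031,'pin':.093-.027+.0}[n]if n!='pin' else .066)[0].round(4),'sc',plane(s,[b],{'cap':.151,'ear':.031,'pin':.066}[n])[0].round(4))
E
```

```text
cap [ 0.5285 -0.0202  0.1536] top@plane [ 0.5292 -0.0206  0.151 ] sc [ 0.527  -0.0209  0.151 ]
ear [ 0.5117 -0.1276  0.0245] top@plane [ 0.5115 -0.1273  0.031 ] sc [ 0.5139 -0.1242  0.031 ]
pin [ 0.56   -0.2682  0.0607] top@plane [ 0.5601 -0.2679  0.066 ] sc [ 0.5612 -0.2641  0.066 ]
```

```bash
cat >> h.py <<'E'
def Rd(yaw):
    "tool down, tool y (jaw axis) at world yaw deg"
    a=np.radians(yaw); y=np.array([np.cos(a),np.sin(a),0]); x=np.array([0,0,-1.]); return np.c_[x,y,np.cross(x,y)]
def plan(s,p,yaw):
    T=Tt(s); Rg=Rd(yaw); rv=R.from_matrix(T[:3,:3].T@Rg).as_rotvec(degrees=True)/6
    print('shift units in current tool axes',((p-T[:3,3])@T[:3,:3]/.05).round(3),'in goal axes',((p-T[:3,3])@Rg/.05).round(3),'turn',rv.round(2))
E
python3 - <<'E'
from h import *; from rig import bot
s=bot.read_state(); T=Tt(s); print(T.round(3)); print('jaw yaw',np.degrees(np.arctan2(T[1,1],T[0,1])))
f=bot.grab_frame('wrist'); print(np.round(f['hand_eye'],3),f['fx'])
plan(s,np.array([.52,-.26,.34]),-20)
E
```

```text
[[-0.001  0.351 -0.936  0.237]
 [ 0.002 -0.936 -0.351 -0.632]
 [-1.    -0.002 -0.     0.404]
 [ 0.     0.     0.     1.   ]]
jaw yaw -69.44148435774639
[[-0.     0.282 -0.959  0.031]
 [ 1.    -0.    -0.     0.   ]
 [-0.    -0.959 -0.282 -0.071]
 [ 0.     0.     0.     1.   ]] 342.92085049895223
shift units in current tool axes [ 1.28  -4.97  -7.912] in goal axes [ 1.27   2.778 -8.922] turn [-8.24 -0.01  0.02]
```

Emit:
carry_out:
  increments:
    - [[1, 0, -0.13, -0.9, -0.82, 0, 0], [1, 0, -0.13, -0.95, -0.82, 0, 0], [1, 0, -0.13, -0.95, -0.82, 0, 0], [1, 0.1, -0.13, -0.95, -0.82, 0, 0], [1, 0.2, -0.13, -0.95, -0.82, 0, 0], [1, 0.2, -0.13, -0.95, -0.82, 0, 0], [1, 0.2, -0.13, -0.95, -0.82, 0, 0], [1, 0.2, -0.13, -0.9, -0.82, 0, 0], [1, 0.2, -0.13, -0.9, -0.82, 0, 0], [1, 0.17, -0.13, -0.8, -0.82, 0, 0]]

```text
time_s: 1.4
eef_pos: [0.5251, -0.2835, 0.3404]
ee_rot: [-115.9, 90.0, 134.0]
wrist_force: [0.0, 0.3, -0.7]
finger_gap: 0.0855
```

```bash
python3 - <<'E'
from h import *; from rig import bot
s=bot.read_state(); print(s['time_s'],s['eef_pos'],s['ee_rot'],s['dq'].round(1))
f=grab(bot,'wrist'); save(f,'w1.png'); pickle.dump(f,open('w1.pkl','wb'))
print(proj(f,[[.56,-.268,.066],[.512,-.126,.031]]))
plan(bot.read_state(),np.array([.52,-.2,.34]),-20)
E
```

```text
1.4 [ 0.52507582 -0.28345862  0.34039421] [-115.89850202   89.95792187  134.04975915] [29.3 -5.3 13.6 -0.2 -8.5 -9.9]
[[356.54729251 205.77643891]
 [225.87558177  35.24929867]]
shift units in current tool axes [-0.014 -0.64  -1.459] in goal axes [-0.023 -0.644 -1.457] turn [ 0.03 -0.04  0.04]
```

View pics/w1.png

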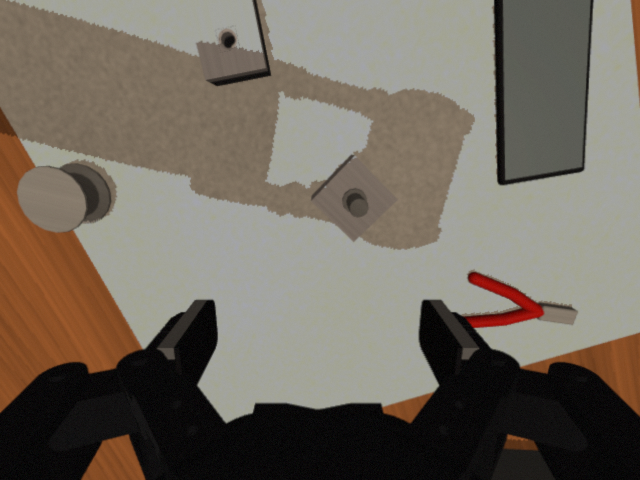

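Pin head is at (357,206) and ear hole at (228,39), both within a few px of prediction although the arm was still moving. Next I settle and measure from depth and rays.

```bash
cat > m.py <<'E'
from h import *; from rig import bot
import sys
f=grab(bot,'wrist'); pickle.dump(f,open(sys.argv[1]+'.pkl','wb')); save(f,sys.argv[1]+'.png')
s=bot.read_state(); print(s['time_s'],s['eef_pos'].round(4),abs(s['dq']).max().round(2))
P=pts(f); g=cv2.cvtColor(f['color'],cv2.COLOR_RGB2GRAY)
def near(c,r): return np.hypot(P[...,0]-c[0],P[...,1]-c[1])<r
ok=f['depth']>0
m=near((.56,-.268),.03)&(P[...,2]>.055)&(P[...,2]<.09)&ok
if m.sum()>20:
    zt=np.percentile(P[m][:,2],90); mm=m&(P[...,2]>zt-.006); 
    c=cv2.minEnclosingCircle(np.argwhere(mm)[:,::-1].astype(np.float32)); print('pin top z',zt,'n',mm.sum(),'mean',P[mm].mean(0).round(4),'circ',c,plane(f,[c[0]],zt).round(4))
m=near((.512,-.127),.012)&ok
if m.sum()>20:
    zs=P[near((.512,-.127),.02)&ok][:,2]; print('ear z med',np.median(zs).round(4))
    mm=(near((.512,-.127),.014)&(g<np.percentile(g[near((.512,-.127),.014)],50)*.6)).astype(np.uint8)
    n,l,st,ce=cv2.connectedComponentsWithStats(mm)
    for i in range(1,n):
        if st[i,4]>15: print('dark',st[i],ce[i],plane(f,[ce[i]],.031).round(4))
m=near((.528,-.0205),.04)&(P[...,2]>.13)&ok
if m.sum()>50:
    zt=np.median(P[m][:,2]); mm=m&(abs(P[...,2]-zt)<.005); c=cv2.minEnclosingCircle(np.argwhere(mm)[:,::-1].astype(np.float32))
    print('cap top z',zt,'mean',P[mm].mean(0).round(4),'circ',c,plane(f,[c[0]],zt).round(4))
E
python3 m.py w2; python3 - <<'E'
from h import *; from rig import bot
plan(bot.read_state(),np.array([.56,-.268,.30]),-20)
E
```

```text
1.5 [ 0.5249 -0.2814  0.3393] 2.82
pin top z 0.06689054876213302 n 303 mean [ 0.5606 -0.2692  0.0659] circ ((360.8235168457031, 214.23529052734375), 10.00442123413086) [[ 0.5607 -0.2689  0.0669]]
ear z med 0.031
dark [225  40  14  16 171] [231.26315789  47.05847953] [[ 0.5118 -0.1289  0.031 ]]
shift units in current tool axes [ 0.785  0.571 -0.49 ] in goal axes [ 0.786  0.568 -0.492] turn [ 0.01 -0.02  0.04]
```

Emit:
carry_out:
  increments:
    - [[1, 0, 0.3, -0.24, 0, 0, 0], [1, 0.2, 0.288, -0.238, 0, 0, 0.04], [1, 0.5, 0, 0, 0, 0, 0], [1, 0.5, 0, 0, 0, 0, 0], [1, 0.3, 0, 0, 0, 0, 0], [1, 0, 0, 0, 0, 0, 0]]

```text
time_s: 2.25
eef_pos: [0.5605, -0.2731, 0.2643]
ee_rot: [114.4, 89.9, 4.1]
wrist_force: [0.1, 0.1, 0.3]
finger_gap: 0.0857
```

```bash
python3 m.py w3;  python3 - <<'E'
from h import *; from rig import bot
plan(bot.read_state(),np.array([.5607,-.269,.213]),-20)
E
```

```text
2.3 [ 0.561  -0.2733  0.2657] 1.4
pin top z 0.06687023812893422 n 565 mean [ 0.5612 -0.2689  0.0659] circ ((316.1756896972656, 273.8243103027344), 13.652446746826172) [[ 0.5614 -0.2684  0.0669]]
ear z med 0.0311
dark [127  35  20  22 312] [136.75641026  45.33653846] [[ 0.5128 -0.1289  0.031 ]]
shift units in current tool axes [ 1.053 -0.038 -0.079] in goal axes [ 1.053 -0.034 -0.079] turn [-0.05 -0.   -0.03]
```

View pics/w3.png

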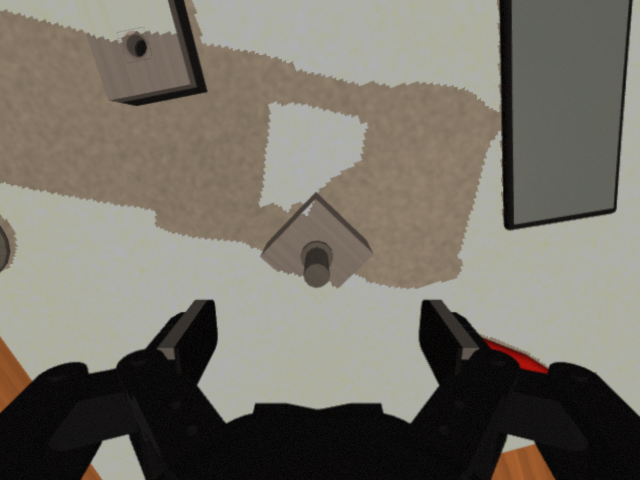

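The pin head sits at (316,274), midway between the fingers. I correct about 4 mm, descend and close.

Emit:
carry_out:
  increments:
    - [[1, 0.2, -0.025, -0.085, 0, 0, 0], [1, 0.4, 0, 0, 0, 0, 0], [1, 0.35, 0, 0, 0, 0, 0], [1, 0.1, 0, 0, 0, 0, 0], [1, 0, 0, 0, 0, 0, 0], [-1, 0, 0, 0, 0, 0, 0], [-1, 0, 0, 0, 0, 0, 0], [-1, 0, 0, 0, 0, 0, 0], [-1, 0, 0, 0, 0, 0, 0], [-1, 0, 0, 0, 0, 0, 0]]
  squeeze: 50

```text
time_s: 3.55
eef_pos: [0.5614, -0.2687, 0.2142]
ee_rot: [88.9, 89.7, -21.4]
wrist_force: [0.2, 0.6, 2.6]
finger_gap: 0.0124
```

Emit:
carry_out:
  increments:
    - [[-1, 0, 0, 0, 0, 0, 0], [-1, 0, 0, 0, 0, 0, 0]]

```text
time_s: 3.8
eef_pos: [0.5614, -0.2688, 0.2141]
ee_rot: [88.6, 89.7, -21.7]
wrist_force: [0.1, 0.1, 4.0]
finger_gap: 0.0122
```

```bash
python3 - <<'E'
from h import *; from rig import bot
s=bot.read_state(); print(s['eef_pos'],s['wrist_force'],s['finger_gap'],s['qpos'].round(1))
plan(s,np.array([.5125,-.1285,.27]),-20)
E
```

```text
[ 0.5614369  -0.26876222  0.21414253] [0.13148546 0.13709489 4.04529065] 0.012172126593761793 [-27.9  19.7 107.8   0.   52.3  -7.7]
shift units in current tool axes [-1.126 -1.883 -2.293] in goal axes [-1.117 -1.879 -2.301] turn [-0.04  0.   -0.05]
```

Emit:
carry_out:
  increments:
    - [[-1, -0.3, 0, 0, 0, 0, 0], [-1, -0.5, 0, 0, 0, 0, 0], [-1, -0.32, -0.2, -0.24, 0, 0, 0], [-1, 0, -0.4, -0.5, 0, 0, 0], [-1, 0, -0.5, -0.6, 0, 0, 0], [-1, 0, -0.4, -0.5, 0, 0, 0], [-1, 0, -0.25, -0.3, 0, 0, 0], [-1, 0, -0.13, -0.16, 0, 0, 0], [-1, 0, 0, 0, 0, 0, 0], [-1, 0, 0, 0, 0, 0, 0]]

```text
time_s: 5.05
eef_pos: [0.5131, -0.1288, 0.2695]
ee_rot: [87.8, 89.7, -22.5]
wrist_force: [0.7, 1.0, -0.2]
finger_gap: 0.0121
```

```bash
python3 m.py w4;  python3 - <<'E'
from h import *; from rig import bot
plan(bot.read_state(),np.array([.5125,-.1285,.27]),-20)
E
```

```text
5.1 [ 0.5131 -0.1289  0.2695] 0.25
ear z med 0.1654
cap top z 0.15104922606155347 mean [ 0.5262 -0.0339  0.1511] circ ((219.5, 1.5), 104.5108642578125) [[ 0.5279 -0.0275  0.151 ]]
shift units in current tool axes [-0.011 -0.013 -0.003] in goal axes [-0.011 -0.013 -0.003] turn [-0.05  0.   -0.05]
```

View pics/w4.png

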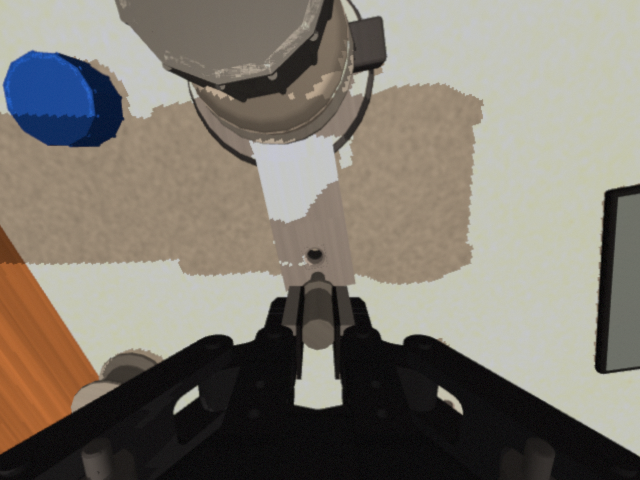

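The pin is held upright, with its tip near (317,275) and the ear hole at (315,255). I compute the hole and the pin axis in the tool frame.

```bash
python3 - <<'E'
from h import *
f=pickle.load(open('w4.pkl','rb')); g=cv2.cvtColor(f['color'],cv2.COLOR_RGB2GRAY)
s={'eef_pos':[.5131,-.1289,.2695]}
w=g[240:285,295:340]; m=np.zeros_like(g); m[242:266,302:330]=(g[242:266,302:330]<60)
ce=np.argwhere(m)[:,::-1].mean(0); print(m.sum(),ce,'hole',plane(f,[ce],.031))
for dz in(.055,.061): print('tip',dz,proj(f,[[.5131,-.1289,dz]]))
print('head',proj(f,[[.5131,-.1289,.122]]),'landing',proj(f,[[.5131,-.1289,.031]]))
P=pts(f); mm=np.zeros_like(m,bool); mm[285:350,295:340]=True; mm&=(P[...,2]>.1)&(P[...,2]<.14)&(f['depth']>0)
mm2=mm&(P[...,2]>np.percentile(P[mm][:,2],90)-.003); print(np.percentile(P[mm][:,2],[50,90,99]),P[mm2].mean(0))
c=cv2.resize(f['color'][235:355,275:360,::-1],None,fx=5,fy=5,interpolation=cv2.INTER_CUBIC); cv2.imwrite('pics/c4.png',c)
E
```

```text
114 [314.45614035 254.39473684] hole [[ 0.51263231 -0.12698168  0.031     ]]
tip 0.055 [[316.20115714 270.36967182]]
tip 0.061 [[316.20554109 274.26830061]]
head [[316.27122954 333.23779505]] landing [[316.18588313 256.82190753]]
[0.12104505 0.13274891 0.1344434 ] [ 0.51498593 -0.12291289  0.13323883]
```

View pics/c4.png

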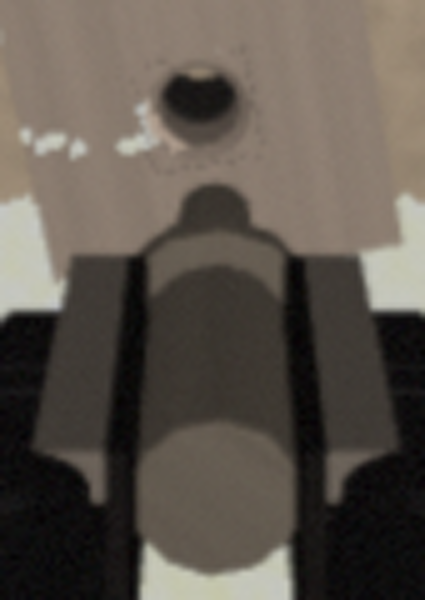

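The full hole ellipse is centred at about (315,255.7). The pin's landing point, including its offset in the grip, would be about (317.6,257.5). So I shift -1.6 mm in tool y and -1.1 mm in tool z, then descend gently.

Emit:
carry_out:
  increments:
    - [[-1, 0.1, -0.033, -0.022, 0, 0, 0], [-1, 0.25, 0, 0, 0, 0, 0], [-1, 0.2, 0, 0, 0, 0, 0], [-1, 0.08, 0, 0, 0, 0, 0], [-1, 0.08, 0, 0, 0, 0, 0], [-1, 0.08, 0, 0, 0, 0, 0], [-1, 0, 0, 0, 0, 0, 0]]

```text
time_s: 5.98
eef_pos: [0.5115, -0.1266, 0.2295]
ee_rot: [89.4, 89.8, -20.9]
wrist_force: [-0.0, -0.5, -1.1]
finger_gap: 0.0124
```

```bash
python3 - <<'E'
from h import *; from rig import bot
s=bot.read_state(); print(s['eef_pos'],s['wrist_force'],s['ft_torque'],s['finger_gap'])
f=grab(bot,'wrist'); c=cv2.resize(f['color'][225:355,265:370,::-1],None,fx=4.5,fy=4.5,interpolation=cv2.INTER_CUBIC); cv2.imwrite('pics/c5.png',c)
E
```

```text
[ 0.51153177 -0.12656581  0.22954897] [-0.02069884 -0.46751863 -1.08709473] [ 0.0239547   0.01080401 -0.04127937] 0.012386366942683741
```

View pics/c5.png

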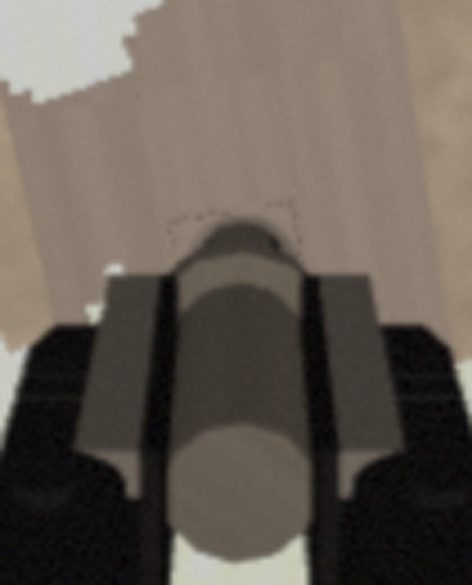

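The tip has entered the ear hole (about 10 mm in) with no contact force. I continue down.

Emit:
carry_out:
  increments:
    - [[-1, 0.06, 0, 0, 0, 0, 0], [-1, 0.06, 0, 0, 0, 0, 0], [-1, 0.06, 0, 0, 0, 0, 0], [-1, 0.06, 0, 0, 0, 0, 0], [-1, 0.05, 0, 0, 0, 0, 0], [-1, 0.03, 0, 0, 0, 0, 0], [-1, 0, 0, 0, 0, 0, 0]]

```text
time_s: 6.9
eef_pos: [0.5116, -0.1266, 0.2136]
ee_rot: [89.5, 89.8, -20.8]
wrist_force: [0.6, -0.1, -0.6]
finger_gap: 0.012
```

Emit:
carry_out:
  increments:
    - [[-1, 0.02, 0, 0, 0, 0, 0], [-1, 0.02, 0, 0, 0, 0, 0], [-1, 0, 0, 0, 0, 0, 0]]

```text
time_s: 7.28
eef_pos: [0.5126, -0.1268, 0.2131]
ee_rot: [92.9, 89.6, -17.3]
wrist_force: [-0.4, 1.1, 5.3]
finger_gap: 0.0124
```

Collar contact at about 5 N at the expected height. Release and rise.

Emit:
carry_out:
  increments:
    - [[0, 0, 0, 0, 0, 0, 0], [0, 0, 0, 0, 0, 0, 0], [0, 0, 0, 0, 0, 0, 0], [0, 0, 0, 0, 0, 0, 0], [0, -0.3, 0, 0, 0, 0, 0], [0, -0.6, 0, 0, 0, 0, 0], [0, -0.7, 0, 0, 0, 0, 0], [0, -0.7, 0, 0, 0, 0, 0], [1, -0.64, 0, 0, 0, 0, 0], [1, 0, 0, 0, 0, 0, 0]]

```text
time_s: 8.52
eef_pos: [0.5124, -0.1268, 0.3633]
ee_rot: [92.5, 89.3, -17.7]
wrist_force: [-0.2, -0.2, 0.2]
finger_gap: 0.077
```

```bash
python3 m.py w6;  python3 - <<'E'
from h import *; from rig import bot
plan(bot.read_state(),np.array([.528,-.0225,.36]),-38.3)
f=pickle.load(open('w6.pkl','rb')); P=pts(f)
m=(np.hypot(P[...,0]-.5125,P[...,1]+.1275)<.011)&(P[...,2]>.045)&(f['depth']>0); zt=np.percentile(P[m][:,2],90); mm=m&(P[...,2]>zt-.004)
print('pin in ear: top z',zt,P[mm].mean(0).round(4))
E
```

```text
8.575 [ 0.5116 -0.1265  0.361 ] 2.72
ear z med 0.2726
cap top z 0.15111365210983085 mean [ 0.531  -0.0194  0.1511] circ ((271.32232666015625, 61.61167526245117), 59.72511291503906) [[ 0.531  -0.0194  0.1511]]
shift units in current tool axes [ 0.017 -0.412 -2.066] in goal axes [ 0.02  -1.032 -1.837] turn [ 3.01 -0.02 -0.08]
pin in ear: top z 0.2809493568879678 [ 0.516  -0.1177  0.28  ]
```

View pics/w6.png

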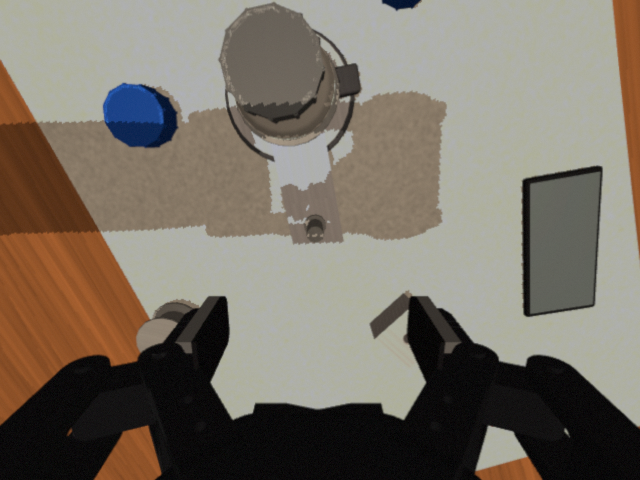

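The pin stands in the ear at (315,228) with its collar on the ear, and the grey cap is centred at (271,62). I check the pin height numerically and move over the cap with the jaws square to a flat.

Emit:
carry_out:
  increments:
    - [[1, 0, -0.15, -0.42, 0.64, 0, 0], [1, 0, -0.15, -0.42, 0.64, 0, 0], [1, 0, -0.15, -0.42, 0.64, 0, 0], [1, 0, -0.15, -0.42, 0.64, 0, -0.04], [1, 0, -0.11, -0.36, 0.64, 0, -0.04], [1, 0, 0, 0, 0, 0, 0], [1, 0, 0, 0, 0, 0, 0]]

```text
time_s: 9.45
eef_pos: [0.5265, -0.0205, 0.3577]
ee_rot: [-83.3, 89.7, 147.3]
wrist_force: [0.2, 0.3, 0.6]
finger_gap: 0.0852
```

```bash
python3 m.py w7;  python3 - <<'E'
from h import *; from rig import bot
s=bot.read_state(); T=Tt(s); print('yaw',np.degrees(np.arctan2(T[1,1],T[0,1])))
f=pickle.load(open('w6.pkl','rb')); P=pts(f)
w=np.zeros((480,640),bool); w[205:250,295:335]=True
m=w&(f['depth']>0)&(np.hypot(P[...,0]-.5125,P[...,1]+.1275)<.025); print('pin head z pcts',np.percentile(P[m][:,2],[50,90,95,99]).round(4)); mm=m&(P[...,2]>.06); print(P[mm].mean(0).round(4))
f=pickle.load(open('w7.pkl','rb')); P=pts(f)
m=((abs(P[...,2]-.151)<.004)&(np.hypot(P[...,0]-.531,P[...,1]+.0194)<.04)&(f['depth']>0)).astype(np.uint8)
h=max(cv2.findContours(m,0,2)[0],key=cv2.contourArea)[:,0].astype(float); q=plane(f,h,.151)[:,:2]
c=(q.max(0)+q.min(0))/2
for _ in range(5):
    hull=cv2.convexHull((q*1e4).astype(np.float32))[:,0]/1e4
    (cc,r)=cv2.minEnclosingCircle((hull*1e3).astype(np.float32)); 
print('cap centre',np.array(cc)/1e3,r,'bbox',c)
# flat direction: support width vs angle, folded over 30 deg
a=np.arange(0,180,2); wd=np.array([np.ptp(q@[np.cos(t),np.sin(t)]) for t in np.radians(a)])
print('flat yaw mod 30', np.degrees(np.angle(-(wd*np.exp(1j*np.radians(a)*12)).sum()))/12, wd.min(),wd.max())
plan(s,np.array([cc[0]/1e3,cc[1]/1e3,.295]),-39.5)
E
```

```text
9.5 [ 0.5265 -0.0207  0.358 ] 0.42
ear z med 0.0321
dark [375 314  17  21 231] [382.05627706 322.91774892] [[ 0.5112 -0.1342  0.031 ]]
cap top z 0.2685959856601953 mean [ 0.5351 -0.0118  0.2685] circ ((321.6184387207031, 429.24542236328125), 176.91546630859375) [[ 0.5347 -0.0111  0.2686]]
yaw -39.40878929675968
pin head z pcts [0.0316 0.0646 0.0653 0.0661]
[ 0.5131 -0.1276  0.0649]
cap centre [ 0.53112927 -0.01910256] 25.6677188873291 bbox [ 0.53108421 -0.01930884]
flat yaw mod 30 -9.408449704118544 0.0489603902530501 0.05132933770134468
shift units in current tool axes [ 1.259  0.058 -0.083] in goal axes [ 1.259  0.051 -0.083] turn [0.02 0.   0.05]
```

View pics/w7.png

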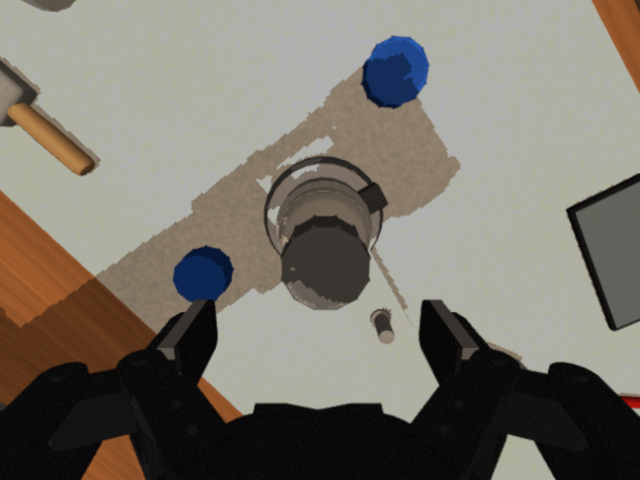

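Pin head z is 0.065, so it is home. The jaws match the flats (-39.4°) and the cap is centred at (325,262), (0.531,-0.019). I descend and grip.

Emit:
carry_out:
  increments:
    - [[1, 0.1, 0.054, -0.083, 0, 0, 0.04], [1, 0.3, 0, 0, 0, 0, 0], [1, 0.4, 0, 0, 0, 0, 0], [1, 0.3, 0, 0, 0, 0, 0], [1, 0.16, 0, 0, 0, 0, 0], [1, 0, 0, 0, 0, 0, 0], [-1, 0, 0, 0, 0, 0, 0], [-1, 0, 0, 0, 0, 0, 0], [-1, 0, 0, 0, 0, 0, 0], [-1, 0, 0, 0, 0, 0, 0]]
  squeeze: 60

```text
time_s: 10.75
eef_pos: [0.532, -0.0186, 0.2965]
ee_rot: [149.8, 89.9, 20.4]
wrist_force: [0.2, -1.0, 2.3]
finger_gap: 0.0473
```

Emit:
carry_out:
  increments:
    - [[-1, 0, 0, 0, 0, 0, 0], [-1, 0, 0, 0, 0, 0, 0]]

```text
time_s: 11.0
eef_pos: [0.5321, -0.0186, 0.2963]
ee_rot: [150.5, 89.9, 21.1]
wrist_force: [1.0, -0.4, 4.0]
finger_gap: 0.0466
```

Cap gripped (gap 47 mm). Press about 8 mm in small steps.

Emit:
carry_out:
  increments:
    - [[-1, 0.04, 0, 0, 0, 0, 0], [-1, 0.04, 0, 0, 0, 0, 0], [-1, 0.04, 0, 0, 0, 0, 0], [-1, 0.03, 0, 0, 0, 0, 0], [-1, 0, 0, 0, 0, 0, 0]]

```text
time_s: 11.62
eef_pos: [0.5321, -0.0186, 0.2894]
ee_rot: [154.2, 89.9, 24.7]
wrist_force: [-1.8, 1.1, 9.8]
finger_gap: 0.0472
```

Emit:
carry_out:
  increments:
    - [[-1, 0.03, 0, 0, 0, 0, 0], [-1, 0.02, 0, 0, 0, 0, 0], [-1, 0, 0, 0, 0, 0, 0]]

```text
time_s: 12.0
eef_pos: [0.5322, -0.0186, 0.2893]
ee_rot: [151.0, 89.9, 21.5]
wrist_force: [-8.9, 1.7, 23.4]
finger_gap: 0.0466
```

Bottomed at 23 N. Turn anticlockwise (negative about tool x), first 30°.

Emit:
carry_out:
  increments:
    - [[-1, 0, 0, 0, -0.7, 0, 0], [-1, 0, 0, 0, -0.7, 0, 0], [-1, 0, 0, 0, -0.7, 0, 0], [-1, 0, 0, 0, -0.7, 0, 0], [-1, 0, 0, 0, -0.7, 0, 0], [-1, 0, 0, 0, -0.7, 0, 0], [-1, 0, 0, 0, -0.7, 0, 0], [-1, 0, 0, 0, 0, 0, 0]]

```text
time_s: 13.0
eef_pos: [0.5332, -0.0181, 0.2893]
ee_rot: [119.9, 89.7, 19.9]
wrist_force: [-3.3, 3.6, 19.4]
finger_gap: 0.0473
```

```bash
cat > st.py <<'E'
from h import *; from rig import bot
s=bot.read_state(); T=Tt(s); print('yaw',np.degrees(np.arctan2(T[1,1],T[0,1])),s['eef_pos'].round(4),s['wrist_force'].round(1),s['ft_torque'].round(2),s['finger_gap'],s['qpos'].round(1))
E
python3 st.py
```

```text
yaw -10.028406449338416 [ 0.5332 -0.0181  0.2893] [-3.3  3.6 19.4] [ 0.47  0.66 -0.04] 0.047265895131975384 [ -4.7   5.6 115.9   0.2  58.1   5.3]
```

Emit:
carry_out:
  increments:
    - [[-1, 0, 0, 0, -0.95, 0, 0], [-1, 0, 0, 0, -0.95, 0, 0], [-1, 0, 0, 0, -0.95, 0, 0], [-1, 0, 0, 0, -0.95, 0, 0], [-1, 0, 0, 0, -0.95, 0, 0], [-1, 0, 0, 0, -0.95, 0, 0], [-1, 0, 0, 0, -0.95, 0, 0], [-1, 0, 0, 0, -0.95, 0, 0], [-1, 0, 0, 0, -0.95, 0, 0], [-1, 0, 0, 0, -0.75, 0, 0]]

```text
time_s: 14.25
eef_pos: [0.5324, -0.0179, 0.2893]
ee_rot: [89.0, 89.8, 44.8]
wrist_force: [-6.2, 4.8, 22.5]
finger_gap: 0.0469
```

Emit:
carry_out:
  increments:
    - [[-1, 0, 0, 0, 0, 0, 0], [-1, 0, 0, 0, 0, 0, 0]]

```text
time_s: 14.5
eef_pos: [0.5324, -0.0179, 0.2893]
ee_rot: [84.8, 89.8, 40.5]
wrist_force: [-7.8, 4.8, 23.6]
finger_gap: 0.0465
```

```bash
python3 st.py
```

```text
yaw 45.74694004868482 [ 0.5324 -0.0179  0.2893] [-7.8  4.8 23.6] [0.62 1.24 0.03] 0.04649414371667099 [ -4.7   5.6 116.    0.2  58.3 -50.5]
```

Gripper turned 85° with little moment. Lift gently and watch the force.

Emit:
carry_out:
  increments:
    - [[-1, -0.06, 0, 0, 0, 0, 0], [-1, -0.06, 0, 0, 0, 0, 0], [-1, -0.06, 0, 0, 0, 0, 0], [-1, -0.06, 0, 0, 0, 0, 0], [-1, 0, 0, 0, 0, 0, 0]]

```text
time_s: 15.12
eef_pos: [0.5316, -0.0187, 0.2975]
ee_rot: [115.5, 90.0, 71.3]
wrist_force: [1.5, -0.1, 1.1]
finger_gap: 0.047
```

```bash
python3 st.py
```

```text
yaw 45.764121603112436 [ 0.5316 -0.0187  0.2975] [ 1.5 -0.1  1.1] [ 0.08 -0.22  0.  ] 0.04704436738710733 [ -4.7   5.  115.6   0.   59.3 -50.5]
```

Force is near zero above the rest height, so the cap is free. Lift to about 8 cm above the mouth.

Emit:
carry_out:
  increments:
    - [[-1, -0.08, 0, 0, 0, 0, 0], [-1, -0.12, 0, 0, 0, 0, 0], [-1, -0.25, 0, 0, 0, 0, 0], [-1, -0.35, 0, 0, 0, 0, 0], [-1, -0.4, 0, 0, 0, 0, 0], [-1, -0.35, 0, 0, 0, 0, 0], [-1, -0.25, 0, 0, 0, 0, 0], [-1, -0.12, 0, 0, 0, 0, 0], [-1, 0, 0, 0, 0, 0, 0], [-1, 0, 0, 0, 0, 0, 0]]

```text
time_s: 16.38
eef_pos: [0.5313, -0.0187, 0.3928]
ee_rot: [-173.1, 89.9, 142.7]
wrist_force: [-0.0, 1.2, -0.9]
finger_gap: 0.0469
```

```bash
python3 st.py; python3 - <<'E'
from h import *; from rig import bot
t=grab(bot,'wrist'); s=grab(bot,'scene'); g=grab(bot,'top'); P=pts(t)
a=cv2.resize(s['color'][150:310,250:450],(400,320),interpolation=cv2.INTER_CUBIC)
b=cv2.resize(g['color'][190:290,240:420],(400,222),interpolation=cv2.INTER_CUBIC)
o=np.zeros((542,800,3),np.uint8); o[:320,:400]=a; o[320:,:400]=b; o[:300,400:]=cv2.resize(t['color'],(400,300)); cv2.imwrite('pics/end.png',o[:,:,::-1])
pickle.dump((t,s,g),open('end.pkl','wb'))
print(proj(t,[[.513,-.1276,.065]]),proj(s,[[.513,-.1276,.065],[.531,-.019,.2485]]),proj(g,[[.513,-.1276,.065]]))
for n,f in(('s',s),('g',g)):
    Q=pts(f); m=(np.hypot(Q[...,0]-.513,Q[...,1]+.1276)<.02)&(f['depth']>0); print(n,m.sum(),np.percentile(Q[m][:,2],[50,95,99]).round(4) if m.any() else '')
E
```

```text
yaw 45.75682541106393 [ 0.5313 -0.0187  0.3928] [-0.   1.2 -0.9] [-0.01  0.05 -0.03] 0.04686046811672563 [ -4.7   0.  110.1   0.   69.9 -50.5]
[[222.29699098 290.61983416]] [[326.08402776 223.75459157]
 [350.82122753 216.53998136]] [[336.64005867 257.84920404]]
s 212 [0.033  0.0649 0.0673]
g 219 [0.0316 0.0656 0.0669]
```

View pics/end.png

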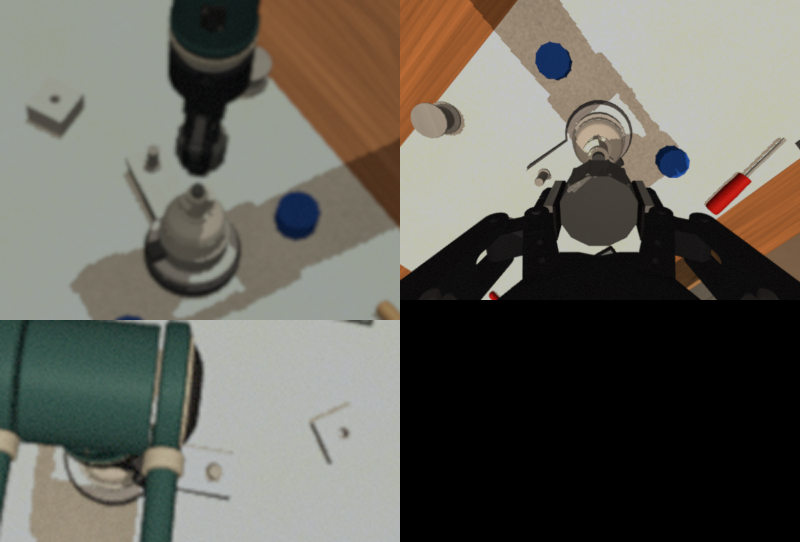

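The cap is upright between the fingers (panel px 598,210), the bottle neck is open below it, and the pin head z reads 0.065–0.066 in two more views. Hand in.

```bash
python3 -c "
from rig import bot
print(bot.job_done())"; python3 st.py
```

```text
the job is handed in; nothing more can be done
None
the job is handed in; nothing more can be done
```

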